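# Date the egg keeper and shut it

## Robot

A 6-joint arm with a two-finger parallel gripper is mounted at the origin on the work surface; the furniture and walls round the work are solid. World frame = base frame: x ahead of the robot, y to its left, z up, the work surface at z = 0. Lengths are in m, angles in rad, forces in N, time in s.
With the tool pointing down it reaches from about 0.25 to 0.775 m from the base axis. Payload 4 kg.
Tool frame: the origin (TCP) lies at the very end of the fingers, on their centre line; the grasp point (between the pads) lies manip.tcp_to_grasp behind it (manip.tcp_to_grasp is the distance from the TCP to the grasp point, in m); z points along the fingers, y is the direction in which the jaws open and shut (so a half turn about z gives the same grasp; the last joint's range is limited). The gripper opens to 94 mm and grips with 3 to 60 N. Pads are 16 mm wide; open, the fingers measure 119 mm over their backs; the gripper's body (75 mm by 177 mm) begins 78 mm behind the grasp point.
Start: joints at [-1.363, 0.087, 1.371, -0, 1.684, -0.103], TCP at [0.168, -0.524, 0.206] pointing down, gripper open.
Joint ranges: [-3.1, 3.1], [-0.76, 2.03], [0.27, 2.55], [-1.08, 4.22], [0.17, 2.65], [-2.57, 2.57]. Speed limits (rad/s): [2.79, 2.79, 3.14, 3.14, 3.14, 3.14].

## Interface

Orientations are given as a unit quaternion [x, y, z, w].
In Python, from bench import manip, effector, inverse_kinematics, eyes, workorder, models, sensors gives the robot as it stands. The module is installed in compiled form; this text tells all that it offers. Calls block until the motion is done:
- manip.reach(position, orientation): joint-space move of the TCP to a pose.
- manip.move_linear(position, attitude=None, speed=0.15): straight line of the TCP; attitude=None keeps the orientation; speed is the mean speed in m/s.
- manip.move_j(angles): joint-space move.
- effector.gripper_open() and effector.clamp(grip_force=None): open the fingers fully, or close them until they stop; grip_force is the grip in N (None keeps the last).
- manip.dwell(seconds).
- inverse_kinematics(position, orientation): joint angles nearest the present ones, or None.
- eyes.grab_frame(name): name is "scene" or "top" or "wrist"; returns a dict with "frame" (400x640x3 uint8, red, green, blue), "intrinsics" (3x3 intrinsics, pixels), "xyz" and "orientation" of the camera in the world; the wrist camera has in their place "T_tool_cam" (4x4, takes a point from camera to tool coordinates, whose origin is the TCP and whose axes are the flange's). Camera axes: x right, y down, z forward; pixel columns grow to the right and rows downward; lengths in m; the calibration is good to about 2 mm. The wrist camera is an equidistant fisheye: a pixel r from the principal point sees the ray r / f radians off the axis. A picture is of the moment at which its call begins: read the wrist's pose just before it. There is no depth.
A pose or a line that the arm cannot do raises manip.MotionError and nothing moves.
- workorder.close_job(): hands the job in, once; it reports no verdict.
Trained networks look in a picture, given as the dict that the camera call returned (one of the last four; its "shot" number tells which), for a name from the list of things; names that differ only in an ending like _2 or _b are one class to them, and where a whole thing is asked for, a point or a joint stands for the part that bears it (a point fixed in the world has none). Each returns a list of dicts, best first, with "confidence" (0 to 1); they miss things now and then, are a little off and sometimes report something else, mostly with a low value. They report only what shows in the picture. A call takes as long as a camera call.
- models.recognise(picture, name): "pixel" ([column, row] in pixels, amid what is visible of it).
- models.place_of(picture, name): "pixel" ([column, row] in pixels: a listed point, or the origin of a listed thing).
Readings, each from a call of its own:
- sensors.current_time(): time.
- sensors.current_joints(): joint angles.
- sensors.current_qd(): joint speeds.
- sensors.current_tau(): joint torques, N m.
- sensors.current_tool_pos(): TCP position.
- sensors.current_tool_rot(): TCP orientation.
- sensors.current_wrist_force(): force on the tool from outside, world axes, zero at the start.
- sensors.current_moment(): the same for the moment, N m.
- sensors.current_opening(): opening from 0.0 (shut) to 1.0 (fully open).
Only numpy, scipy, OpenCV 4.12 (cv2) and the standard library are available. Lean on these libraries where they do the work, as an engineer would, in place of code of your own. Each camera call takes 0.05 s, during which the arm holds its last target.

## Task

The eggs have just been put into the egg keeper: with a fingertip, flick the lugs of the seven-day wheel that sticks out of its front round, click by click, until the green dot (today) stands clicked in at the white pointer, and push the clear lid right down shut. Only touch and push: pick nothing up, do not touch the eggs, leave the keeper standing about where it is and the other things on the table undisturbed.

Things in the scene. Friction and masses are not known exactly. Their poses are not given: they have to be found in the camera images.
- egg_keeper: white egg keeper, loose, about 1.2 kg, eight brown eggs in it. Origin: centre of its underside; x from its front (wheel side, towards the robot at yaw 0) to its back (lid hinge), y along its width, z up. Base 120 mm deep (x -60 to 60), 224 mm wide, rim 66 mm high; egg tops 79 mm above the table.
- wheel_axis (a point): point on the thumbwheel's vertical axis, level with its top face (42 mm above the table), at keeper x -64, y 0. Light grey disc, radius 33 mm, 15 mm thick; seven round finger lugs on its rim, 13 mm wide, centred 41 mm from the axis, reaching 47 mm. About half of the wheel sticks out of the slot in the keeper's front wall (keeper x -60); nothing lies under the lugs there.
- green_dot (a point): centre of the green dot, 13 mm across, on top of the wheel, 25 mm from its axis. A dot lies at the foot of each valley, half-way between two lugs; counter-clockwise seen from above: green, orange, black, blue, yellow, red, brown.
- pointer (a point): tip of the white pointer on the small black tongue that reaches out over the wheel from the keeper's front wall, 17 mm in front of the wheel axis, 50 mm above the table. The dot straight in front of it (towards keeper -x) is the day that is set.
- day_wheel (a joint): angle of the thumbwheel (rad), counter-clockwise seen from above; 0 or any whole turn: green dot at the pointer. Click = 1/7 turn (0.898). At rest a dot is at the pointer, the nearest lugs 0.449 to either side of keeper -x. A lug pushed sideways resists with about 0.7 N until half-way, then the wheel snaps into the next valley by itself. Turns both ways, no stop.
- egg_lid (a joint): angle of the lid (rad): 0 is fully shut, about 1.3 is standing open. The stiff hinge (along the keeper's back rim, keeper x 60, 66 mm above the table) holds the lid where it is left; pushing it takes about 1 N at the free edge.
- lid_edge (a point): middle of the lid's free edge, on its outer face. Clear hood with a white frame, 122 mm from hinge to free edge, 228 mm wide, 30 mm deep. Open, its outer face looks to the back; shut, it is the top, 96 mm above the table. A white thumb tab, 50 mm wide, 8 mm long, sticks out at the foot of the free edge's wall (30 mm from the outer face).
- eggs: the eight eggs (origin at the keeper's origin); not to be touched
- spice_jar: bystander: spice jar with a green lid, 46 mm wide, 106 mm high, on the right; origin at the centre of its underside, as for all bystanders
- beaker: bystander: black beaker, 57 mm wide, 83 mm high, on the right
- white_cup: bystander: white cup, 67 mm high, near left
- teaspoon: bystander: teaspoon, 134 mm long, lying on the left

How it is judged:
At the end, for the whole second after the job is handed in: The wheel rests in its click with the green dot straight in front of the pointer (within 4 mm sideways), the lid is shut (within 0.04 rad, 5 mm at its free edge), and the keeper stands flat and still on the table (y of green_dot in the frame of egg_keeper between -0.004 and 0.004 m and x of green_dot in the frame of egg_keeper below -0.08 m and velocity of joint day_wheel between -0.2 and 0.2 rad/s and value of joint egg_lid below 0.04 rad and height (world z) of egg_keeper below 0.005 m and angle between egg_keeper's own z axis and vertical below 0.05 rad and linear speed of egg_keeper below 0.02 m/s); the robot touches nothing.
It fails at once if an egg is touched (contact force between any of the arm, the fingers and eggs above 0.5 N).
It fails at once if the egg keeper is lifted or tipped (height (world z) of egg_keeper above 0.012 m or angle between egg_keeper's own z axis and vertical above 0.12 rad).
It fails at once if the egg keeper is shoved more than 50 mm (distance of egg_keeper from where it was at the start of the episode above 0.05 m).
It fails at once if the spice jar, beaker, cup or teaspoon is moved more than 25 mm (distance of any of spice_jar, beaker, white_cup, teaspoon from where it was at the start of the episode above 0.025 m).
It also fails if it takes over 58 s, if anything falls off the work surface, if the arm or the gripper's body presses on something with over 40 N, if the wrist force passes 120 N, or if a joint passes its speed limit or range.

## Working session

There is one attempt and no reset: what is moved stays moved. The work goes in short steps, each a Python script; the robot and the scene stay as the last script left them, time stands still between calls to the robot, and variables do not carry over. Pictures are saved under pics/ and viewed, and the job is handed in when it is done.

```bash
mkdir -p pics; cat > h.py <<'E'
import numpy as np, cv2
from scipy.spatial.transform import Rotation as R
from bench import manip, effector, inverse_kinematics, eyes, workorder, models, sensors
def save(p,n): cv2.imwrite('pics/'+n+'.png',cv2.cvtColor(p['frame'],cv2.COLOR_RGB2BGR))
def ray(p,px):
    K=np.array(p['intrinsics']); d=np.linalg.solve(K,[px[0],px[1],1.]); q=R.from_quat(p['orientation'])
    return np.array(p['xyz']), q.apply(d)
def atz(p,px,z):
    o,d=ray(p,px); return o+d*(z-o[2])/d[2]
def proj(p,X):
    c=R.from_quat(p['orientation']).inv().apply(np.array(X)-p['xyz']); u=np.array(p['intrinsics'])@c; return u[:2]/u[2]
E
python3 - <<'E'
from h import *
print(sensors.current_time(), manip.tcp_to_grasp)
for n in ['scene','top']:
    p=eyes.grab_frame(n); save(p,n+'0'); print(n,p['xyz'],p['orientation'])
    for t in ['egg_keeper','wheel_axis','green_dot','pointer','lid_edge','spice_jar','beaker','white_cup','teaspoon']:
        r=models.place_of(p,t)[:2]
        z=dict(wheel_axis=.042,green_dot=.042,pointer=.05,lid_edge=.17).get(t,0)
        print(t,[(np.round(a['pixel'],1),round(a['confidence'],2),atz(p,a['pixel'],z).round(4)) for a in r])
print(sensors.current_time())
E
```

```text
0.0 0.0188
scene [0.11242464 0.65454365 0.44562765] [-0.23008115  0.81103596 -0.52051151  0.13546625]
egg_keeper [(array([274.8, 215.9]), 0.81, array([ 0.6243, -0.008 ,  0.    ]))]
wheel_axis [(array([298.8, 206.9]), 0.71, array([ 0.5557, -0.0127,  0.042 ]))]
green_dot [(array([298.2, 201.7]), 0.7, array([ 0.5725, -0.0354,  0.042 ]))]
pointer [(array([303.9, 203. ]), 0.56, array([ 0.5482, -0.0233,  0.05  ]))]
lid_edge [(array([252.9, 136.5]), 0.84, array([ 0.7355, -0.0712,  0.17  ])), (array([302.4, 204.2]), 0.71, array([0.4156, 0.1874, 0.17  ]))]
spice_jar [(array([328.3, 180.8]), 0.57, array([ 0.6244, -0.2788,  0.    ]))]
beaker [(array([367.4, 186.3]), 0.87, array([ 0.5068, -0.3065, -0.    ]))]
white_cup [(array([298.2, 305.2]), 0.87, array([0.3954, 0.231 , 0.    ]))]
teaspoon [(array([213.7, 284.2]), 0.81, array([0.558, 0.267, 0.   ]))]
top [ 0.36266048 -0.00965515  1.2345675 ] [-0.69677115  0.71383591 -0.04982827  0.04965282]
egg_keeper [(array([320.3, 178.2]), 0.81, array([ 0.6169, -0.0146,  0.    ]))]
wheel_axis [(array([319.3, 193.2]), 0.9, array([ 0.5713, -0.0111,  0.042 ]))]
green_dot [(array([328.8, 193.1]), 0.89, array([ 0.5709, -0.0342,  0.042 ]))]
pointer [(array([221.4, 270.3]), 0.52, array([0.3908, 0.2243, 0.05  ]))]
lid_edge []
spice_jar [(array([434.1, 168.3]), 0.97, array([ 0.6355, -0.3032,  0.    ])), (array([434.9, 219.8]), 0.48, array([ 0.5043, -0.2978,  0.    ]))]
beaker [(array([328.2, 190.9]), 0.74, array([ 0.5839, -0.0337,  0.    ])), (array([433.7, 219.6]), 0.61, array([ 0.5049, -0.2949,  0.    ]))]
white_cup [(array([218.5, 272.4]), 0.96, array([0.3871, 0.2413, 0.    ]))]
teaspoon [(array([211.2, 202.3]), 0.48, array([0.562 , 0.2604, 0.    ]))]
1.0
```

```bash
python3 - <<'E'
import cv2
a=cv2.imread('pics/top0.png'); cv2.imwrite('pics/top0c.png',cv2.resize(a[130:250,250:400],None,fx=5,fy=5,interpolation=cv2.INTER_CUBIC))
a=cv2.imread('pics/scene0.png'); cv2.imwrite('pics/scene0c.png',cv2.resize(a[120:270,180:380],None,fx=4,fy=4,interpolation=cv2.INTER_CUBIC))
E
```

```text
(no output)
```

View pics/top0c.png

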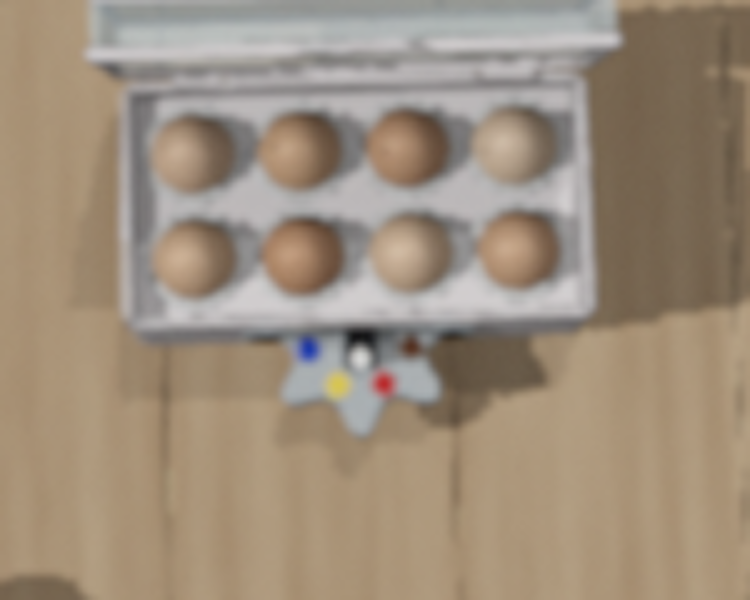

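View pics/scene0c.png

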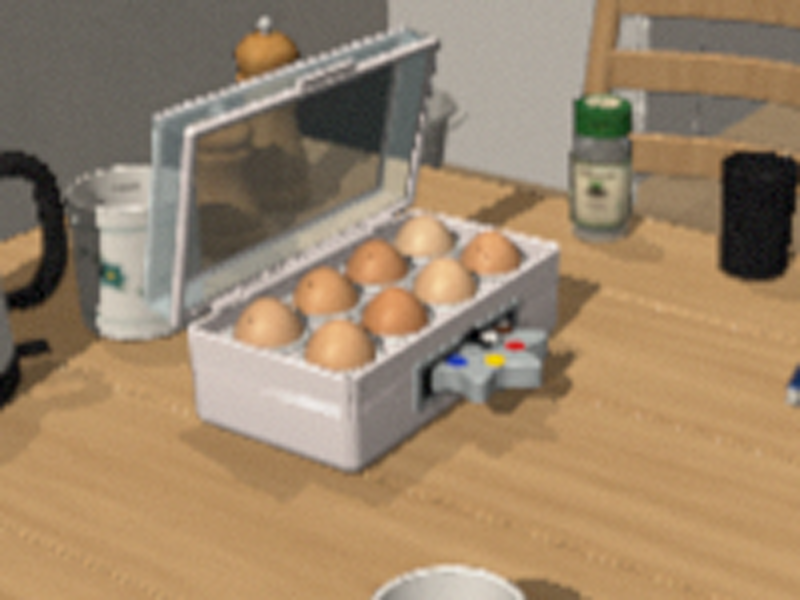

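View pics/top0.png

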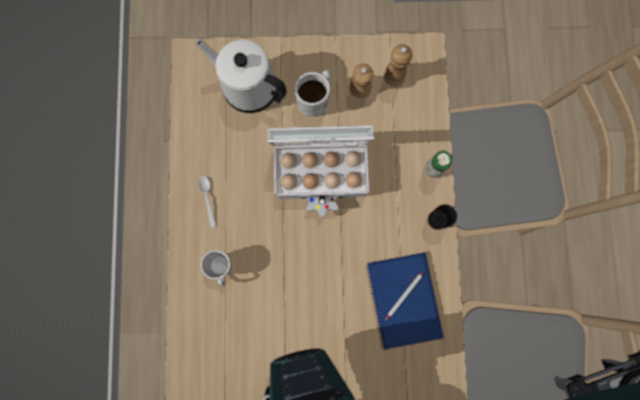

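View pics/scene0.png

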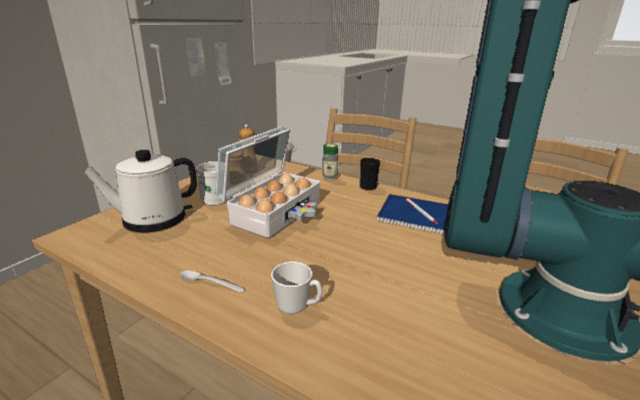

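The wheel shows yellow to the left and red to the right of the pointer (top crop about 338,384 and 384,384), with a lug straight in front. It is therefore half-way between clicks, about 2.5 clicks from green. Green is hidden on the right, so I should turn the wheel clockwise, with the front lugs moving to +y. The lid stands open. Next I'll move in for a wrist view.

```bash
cat >> h.py <<'E'
def wray(p,tp,tr,px):
    K=np.array(p['intrinsics']); T=np.array(p['T_tool_cam'])
    m=np.array([(px[0]-K[0,2])/K[0,0],(px[1]-K[1,2])/K[1,1]]); t=np.linalg.norm(m)
    d=np.r_[m/max(t,1e-9)*np.sin(t),np.cos(t)]
    r=R.from_quat(tr); return np.array(tp)+r.apply(T[:3,3]), r.apply(T[:3,:3]@d)
def watz(p,tp,tr,px,z):
    o,d=wray(p,tp,tr,px); return o+d*(z-o[2])/d[2]
def tool(zdir,ydir):
    z=np.array(zdir,float);z/=np.linalg.norm(z);y=np.array(ydir,float);y-=z*(y@z);y/=np.linalg.norm(y)
    return R.from_matrix(np.c_[np.cross(y,z),y,z]).as_quat()
def wgrab(n):
    tp,tr=sensors.current_tool_pos(),sensors.current_tool_rot(); p=eyes.grab_frame('wrist'); save(p,n); return p,tp,tr
E
python3 - <<'E'
from h import *
p=eyes.grab_frame('top')
C=[atz(p,np.array(c)/5+[250,130],.066) for c in [(125,325),(595,312),(582,80),(125,88)]]
print(np.round(C,4)); 
for a,b in [(0,1),(3,2)]:
    d=C[a]-C[b]; print('yaw',np.arctan2(-d[0],d[1]))
for y in [[0,1,0],[0,-1,0],[1,0,0],[-1,0,0]]:
    print(y,inverse_kinematics([.42,-.02,.2],tool([0,0,-1],y)))
for t in (.3,.6,.8):
  for y in [[0,1,0],[0,-1,0],[1,0,0.1],[-1,0,0.1]]:
    print(t,y,inverse_kinematics([.47,-.03,.03],tool([np.sin(t),0,-np.cos(t)],y)))
print(sensors.current_tool_rot(), R.from_quat(sensors.current_tool_rot()).as_matrix().round(2))
q=eyes.grab_frame('wrist'); print(q['T_tool_cam'],q['intrinsics'])
E
```

```text
[[ 0.5653  0.0943  0.066 ]
 [ 0.5661 -0.1294  0.066 ]
 [ 0.6798 -0.1274  0.066 ]
 [ 0.6812  0.093   0.066 ]]
yaw 0.0037096285842630277
yaw -0.006487304643627184
[0, 1, 0] [-1.82602340e-01 -2.05222007e-01  1.65877197e+00 -4.44089210e-16
  1.68804269e+00 -1.75339867e+00]
[0, -1, 0] [-1.82602340e-01 -2.05222007e-01  1.65877197e+00 -4.44089210e-16
  1.68804269e+00  1.38819399e+00]
[1, 0, 0] [-1.82602340e-01 -2.05222007e-01  1.65877197e+00 -4.44089210e-16
  1.68804269e+00 -1.82602340e-01]
[-1, 0, 0] None
0.3 [0, 1, 0] [-0.2362838  -0.20953696  2.04252306  0.08137757  1.01795232 -1.83969129]
0.3 [0, -1, 0] [-0.2362838  -0.20953696  2.04252306  0.08137757  1.01795232  1.30190137]
0.3 [1, 0, 0.1] [-0.2362838  -0.20953696  2.04252306  0.08137757  1.01795232 -0.26889496]
0.3 [-1, 0, 0.1] None
0.6 [0, 1, 0] [-0.3181686  -0.41126637  2.28399648  0.27396715  0.71136711 -2.04595786]
0.6 [0, -1, 0] [-0.3181686  -0.41126637  2.28399648  0.27396715  0.71136711  1.0956348 ]
0.6 [1, 0, 0.1] [-0.3181686  -0.41126637  2.28399648  0.27396715  0.71136711 -0.47516153]
0.6 [-1, 0, 0.1] None
0.8 [0, 1, 0] [-0
[... 166 characters left out ...]
, 0, 0.1] [-0.39603635 -0.51019565  2.44057139  0.58340077  0.52632141 -0.80207304]
0.8 [-1, 0, 0.1] [-0.39603635 -0.51019565  2.44057139  0.58340077  0.52632141  2.33951961]
[ 9.87951398e-01  1.54764436e-01 -1.34313701e-05  5.80958710e-05] [[ 0.95  0.31 -0.  ]
 [ 0.31 -0.95 -0.  ]
 [-0.    0.   -1.  ]]
[[-9.27602945e-04 -9.68549787e-01 -2.48818107e-01  7.41175870e-02]
 [ 9.99999448e-01 -1.02144434e-03  2.48041689e-04  8.78500487e-06]
 [-4.94394572e-04 -2.48817740e-01  9.68550199e-01 -1.81314021e-01]
 [ 0.00000000e+00  0.00000000e+00  0.00000000e+00  1.00000000e+00]] [[309.70691629   0.         320.20290759]
 [  0.         309.70691629 199.78159463]
 [  0.           0.           1.        ]]
```

```bash
python3 - <<'E'
from h import *
manip.reach([.42,-.02,.2],tool([0,0,-1],[0,-1,0])); effector.clamp(5)
print(sensors.current_time(),sensors.current_opening(),sensors.current_wrist_force())
p,tp,tr=wgrab('w1')
for t,z in dict(egg_keeper=0,wheel_axis=.042,green_dot=.042,pointer=.05,lid_edge=.18).items():
    r=models.place_of(p,t)[:2]
    print(t,[(np.round(a['pixel'],1),round(a['confidence'],2),watz(p,tp,tr,a['pixel'],z).round(4)) for a in r])
E
```

```text
4.5417 0.004733455388674674 [ 0.25779583 -1.17153571  0.71950189]
egg_keeper [(array([318.8,  15.9]), 0.91, array([ 0.63  , -0.0179,  0.    ]))]
wheel_axis [(array([315.2,  59.7]), 0.81, array([ 0.5632, -0.0142,  0.042 ]))]
green_dot [(array([337.1,  45.8]), 0.76, array([ 0.5793, -0.0379,  0.042 ]))]
pointer [(array([315.8,  71.9]), 0.64, array([ 0.5481, -0.0149,  0.05  ]))]
lid_edge []
```

View pics/w1.png

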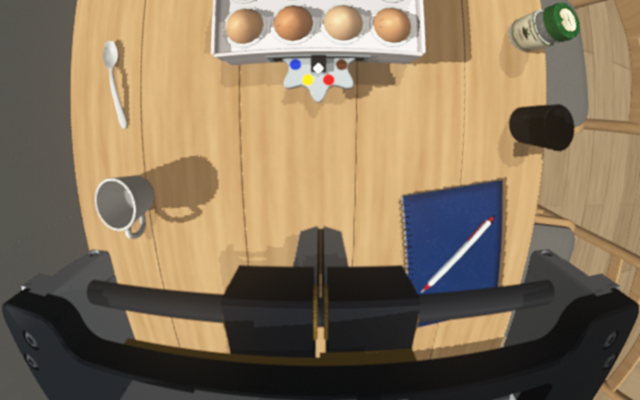

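The wrist view shows blue at (295,64), yellow (307,79), red (328,79) and brown (342,64), with a lug tip at (318,99). The closed fingertip tapers. I'll fit the wheel axis and angle to the dots.

```bash
cat >> h.py <<'E'
from scipy.optimize import least_squares
from scipy import ndimage
ORD=['green','orange','black','blue','yellow','red','brown']
def dots(img,roi):
    x0,y0,x1,y1=roi; hsv=cv2.cvtColor(img[y0:y1,x0:x1],cv2.COLOR_RGB2HSV).astype(int); h,s,v=hsv[...,0],hsv[...,1],hsv[...,2]
    m={'red':((h<5)|(h>174))&(s>150)&(v>120),'yellow':(h>22)&(h<32)&(s>130)&(v>130),'blue':(h>108)&(h<130)&(s>130)&(v>100),'green':(h>40)&(h<85)&(s>90)&(v>60),'orange':(h>7)&(h<17)&(s>195)&(v>150)}
    out={}
    for k,a in m.items():
        l,n=ndimage.label(a)
        if n:
            sz=ndimage.sum(a,l,range(1,n+1)); i=int(np.argmax(sz))
            if sz[i]>=8:
                c=ndimage.center_of_mass(a,l,i+1); out[k]=(c[1]+x0,c[0]+y0,int(sz[i]))
    return out
def fitwheel(pts,ax=None):
    # pts name->xy ; returns axis x,y, angle (0: green in front)
    def f(q,):
        r=[]
        for k,P in pts.items():
            a=q[2]+ORD.index(k)*2*np.pi/7
            r+= list(q[:2]+.025*np.array([-np.cos(a),-np.sin(a)])-P[:2])
        if ax is not None: r+=list((q[:2]-ax)*2)
        return r
    best=min((least_squares(f,[.566,-.014,a]) for a in np.arange(0,6.28,.6)),key=lambda s:s.cost)
    return best.x[:2],(best.x[2]+np.pi)%(2*np.pi)-np.pi,np.sqrt(2*best.cost/len(pts))
E
python3 - <<'E'
from h import *
p,tp,tr=wgrab('w2')
d=dots(p['frame'],(270,40,370,110)); print(d)
P={k:watz(p,tp,tr,v[:2],.042) for k,v in d.items() if k in('red','yellow','blue')}
print({k:v.round(4) for k,v in P.items()}); print(fitwheel(P))
for n,px in dict(lug=(318,99.5),fl=(213,58),fr=(425,58)).items():
    print(n,watz(p,tp,tr,px,.042 if n=='lug' else .066).round(4))
for n,px in dict(bl=(295,64),ye=(307,79),re=(328,79),br=(342,64)).items(): print(n,watz(p,tp,tr,px,.042).round(4))
E
python3 -c "
import cv2
a=cv2.imread('pics/w2.png'); cv2.imwrite('pics/w2c.png',cv2.resize(a[0:120,200:440],None,fx=3.3,fy=3.3,interpolation=cv2.INTER_CUBIC))"
```

```text
{'red': (np.float64(328.31081081081084), np.float64(79.51351351351352), 74), 'yellow': (np.float64(307.4712643678161), np.float64(79.44827586206897), 87), 'blue': (np.float64(294.6973684210526), np.float64(63.96052631578947), 76)}
{'red': array([ 0.5408, -0.0283,  0.042 ]), 'yellow': array([ 0.541 , -0.0058,  0.042 ]), 'blue': array([0.5587, 0.008 , 0.042 ])}
(array([ 0.56364465, -0.01697212]), np.float64(2.236303289824191), np.float64(0.0005899765720124516))
lug [ 0.5187 -0.0172  0.042 ]
fl [0.5662 0.0925 0.066 ]
fr [ 0.5658 -0.129   0.066 ]
bl [0.5586 0.0077 0.042 ]
ye [ 0.5415 -0.0053  0.042 ]
re [ 0.5414 -0.028   0.042 ]
br [ 0.5585 -0.0432  0.042 ]
```

View pics/w2c.png

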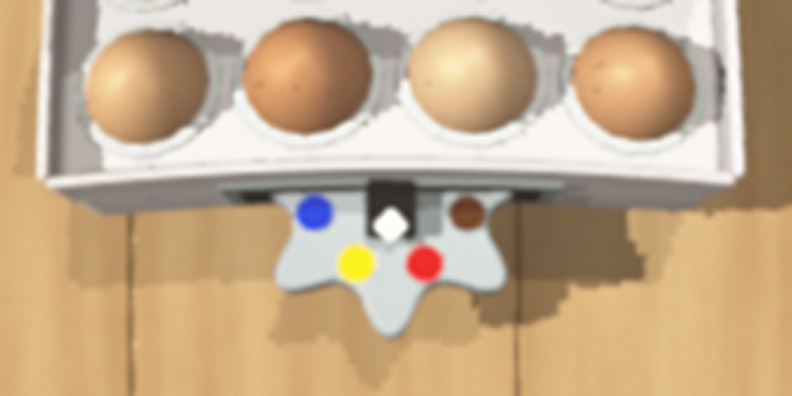

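```bash
python3 - <<'E'
from h import *
q=tool([0,0,-1],[0,1,0])
manip.reach([.47,-.055,.12],q); manip.move_linear([.47,-.055,.031],speed=.1)
print(sensors.current_time(),sensors.current_tool_pos(),sensors.current_wrist_force())
p,tp,tr=wgrab('w3')
E
```

```text
8.625 [ 0.4706691  -0.0551658   0.03173751] [ 0.58567974  0.12715871 -0.35076847]
```

View pics/w3.png

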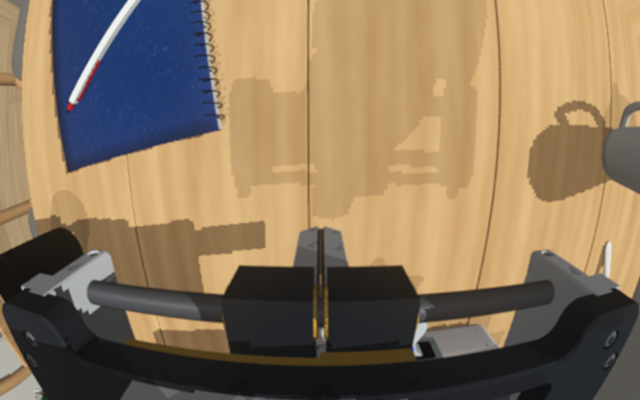

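The wrist camera can't see the wheel in this attitude because the gripper hides it, so I'll check progress with the scene camera. First push: the front lug towards +y.

```bash
cat >> h.py <<'E'
AX=np.array([.5636,-.0172])
def look(n):
    p=eyes.grab_frame('scene'); save(p,n)
    c=proj(p,[AX[0]-.025,AX[1],.042]); x,y=int(c[0]),int(c[1])
    a=cv2.cvtColor(p['frame'],cv2.COLOR_RGB2BGR)[y-30:y+30,x-40:x+40]
    cv2.imwrite('pics/'+n+'c.png',cv2.resize(a,None,fx=8,fy=8,interpolation=cv2.INTER_CUBIC))
    d=dots(p['frame'],(x-25,y-18,x+25,y+18)); P={k:atz(p,v[:2],.042) for k,v in d.items()}
    print(n,{k:(tuple(np.round(v,1)),P[k].round(3)[:2]) for k,v in d.items()}); return p
E
python3 - <<'E'
from h import *
look('s1')
manip.move_linear([AX[0]-.046,-.055,.031],speed=.08)
print(sensors.current_wrist_force())
for y in (-.045,-.038,-.032):
    manip.move_linear([AX[0]-.046,y,.031],speed=.04)
    print(y,sensors.current_tool_pos(),sensors.current_wrist_force()); look('s2_%d'%(-y*1000))
print(sensors.current_time())
E
```

```text
s1 {'yellow': ((np.float64(303.3), np.float64(209.6), np.float64(10.0)), array([ 0.539, -0.007]))}
[ 0.11983602 -0.17509053  0.64532605]
-0.045 [ 0.51745839 -0.04467592  0.03109827] [-0.20698585 -0.79858777  0.13531739]
s2_45 {'yellow': ((np.float64(303.3), np.float64(209.6), np.float64(10.0)), array([ 0.539, -0.007]))}
-0.038 [ 0.51759396 -0.03773845  0.03100451] [-0.03320823 -0.02936734 -1.41961151]
s2_38 {'yellow': ((np.float64(303.3), np.float64(209.6), np.float64(10.0)), array([ 0.539, -0.007]))}
-0.032 [ 0.51739596 -0.03172999  0.03090881] [ 0.64179353  0.14567036 -0.13874112]
s2_32 {'yellow': ((np.float64(302.2), np.float64(209.6), np.float64(9.0)), array([ 0.541, -0.006]))}
10.6417
```

View pics/s2_32c.png

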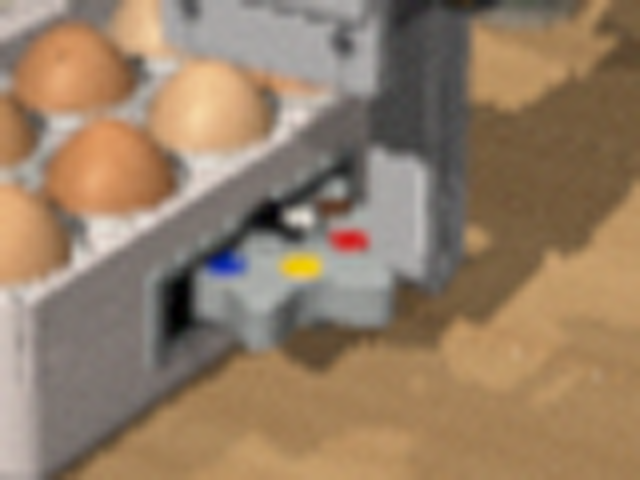

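View pics/s2_32.png

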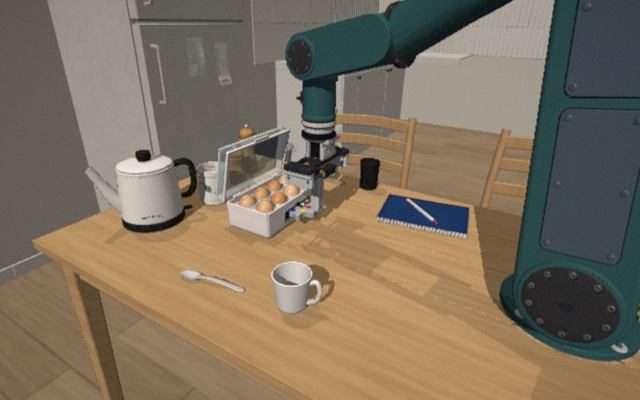

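The scene view shows the finger just right of the front lug and starting to touch it. I'll push on in small steps.

```bash
python3 - <<'E'
from h import *
for y in (-.029,-.026):
    manip.move_linear([AX[0]-.046,y,.031],speed=.04)
    print(y,sensors.current_tool_pos(),sensors.current_wrist_force()); look('s3_%d'%(-y*1000))
manip.move_linear([.485,-.026,.031],speed=.1)
look('s3_out')
print(sensors.current_time())
E
cd pics; python3 -c "
import cv2,numpy as np
cv2.imwrite('m3.png',cv2.resize(np.hstack([cv2.imread('s3_%sc.png'%k) for k in ('29','26','out')]),None,fx=.41,fy=.41))"
```

```text
-0.029 [ 0.51707882 -0.02914956  0.03084185] [-3.32487475 -0.21129794  0.62305555]
s3_29 {'yellow': ((np.float64(301.7), np.float64(209.8), np.float64(11.0)), array([ 0.542, -0.004]))}
-0.026 [ 0.51709117 -0.02613485  0.03080616] [-3.22920807 -1.04393529  0.17724531]
s3_26 {'yellow': ((np.float64(300.9), np.float64(209.9), np.float64(10.0)), array([ 0.543, -0.002]))}
s3_out {'yellow': ((np.float64(298.8), np.float64(210.3), np.float64(10.0)), array([0.546, 0.002]))}
11.7667
```

View pics/m3.png

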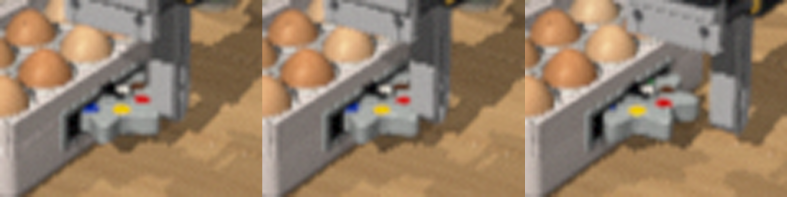

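After pulling out, the wheel clicked on: red now stands in front of the pointer, with yellow to its left. Next click.

```bash
cat >> h.py <<'E'
def click(n,yend=-.027,xr=.048):
    manip.move_linear([.485,-.064,.031],speed=.12)
    manip.move_linear([AX[0]-xr,-.064,.031],speed=.1); f0=sensors.current_wrist_force()
    manip.move_linear([AX[0]-xr,yend,.031],speed=.05)
    print(np.array(sensors.current_wrist_force())-f0); look(n+'_in')
    manip.move_linear([.485,yend,.031],speed=.12); look(n+'_out'); print(sensors.current_time())
    a=np.hstack([cv2.imread('pics/'+n+k+'c.png') for k in('_in','_out')]); cv2.imwrite('pics/'+n+'m.png',cv2.resize(a,None,fx=.6,fy=.6))
E
python3 - <<'E'
from h import *
click('c2')
E
```

```text
[-1.09481319 -0.52620379  1.17701951]
c2_in {'green': ((np.float64(306.8), np.float64(202.8), np.float64(9.0)), array([ 0.552, -0.042]))}
c2_out {'green': ((np.float64(308.0), np.float64(203.6), np.float64(8.0)), array([ 0.547, -0.04 ]))}
14.0917
```

View pics/c2m.png

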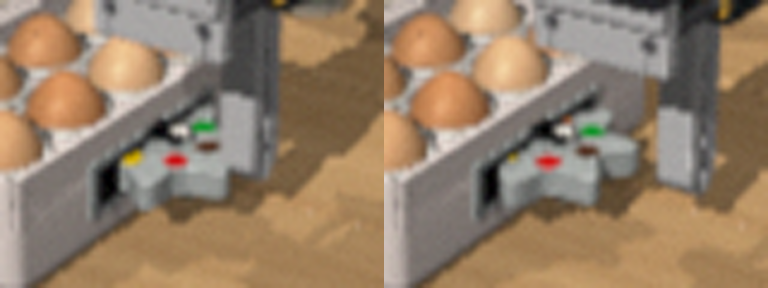

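Brown is now set and green is next on the right (second panel, about 593,131). One more click.

```bash
python3 - <<'E'
from h import *
click('c3')
E
```

```text
[-0.40806525 -1.14262074  0.36528744]
c3_in {'green': ((np.float64(308.0), np.float64(207.0), np.float64(9.0)), array([ 0.537, -0.024]))}
c3_out {'green': ((np.float64(306.9), np.float64(207.9), np.float64(10.0)), array([ 0.537, -0.019]))}
16.4083
```

View pics/c3m.png

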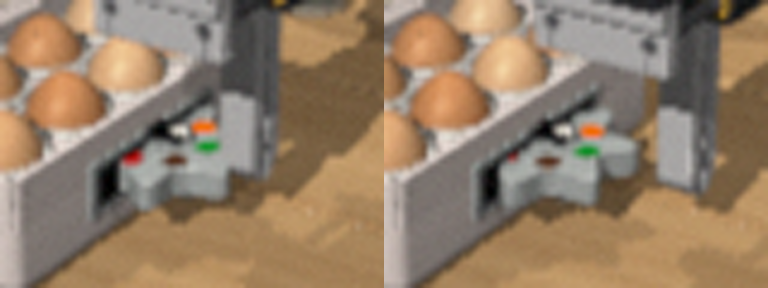

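Green is now at the front: it measures y −0.019 against the axis at −0.017. Next comes the lid. I'll retreat, measure its angle and look at the wheel again from above.

```bash
python3 - <<'E'
from h import *
manip.move_linear([.46,-.027,.08],speed=.15)
manip.reach([.46,-.02,.32],tool([0,0,-1],[0,1,0]))
p=look('l0')
r=models.place_of(p,'lid_edge')[:2]
for a in r:
    o,d=ray(p,a['pixel']); X=o+d*(AX[1]-o[1])/d[1]
    v=X-[AX[0]+.124,0,.066]; th=np.pi-np.arctan2(v[2],v[0])+np.arctan2(.03,.122)-2*np.arctan2(.03,.122)
    print(a['pixel'],a['confidence'],X.round(4),'theta',th)
for th in (.8,1.0,1.1,1.2,1.3,1.4):
    e=lambda y:proj(p,[AX[0]+.124-.122*np.cos(th)+.03*np.sin(th),y,.066+.122*np.sin(th)+.03*np.cos(th)]).round(0)
    print(th,e(AX[1]),e(AX[1]+.114),e(AX[1]-.114))
t=eyes.grab_frame('top'); save(t,'l0top')
for th in (1.1,1.2,1.3,1.4):
    e=lambda y:proj(t,[AX[0]+.124-.122*np.cos(th)+.03*np.sin(th),y,.066+.122*np.sin(th)+.03*np.cos(th)]).round(0)
    print(th,e(AX[1]+.114),e(AX[1]-.114))
for x,z in ((.73,.3),(.73,.17),(.6,.09)): print(inverse_kinematics([x,-.017,z],tool([0,0,-1],[0,1,0])) is not None)
print(sensors.current_time())
E
cd pics; python3 -c "
import cv2
a=cv2.imread('l0.png'); cv2.imwrite('l0z.png',cv2.resize(a[120:240,190:350],None,fx=5,fy=5,interpolation=cv2.INTER_CUBIC))"
```

```text
l0 {'green': ((np.float64(306.9), np.float64(207.9), np.float64(10.0)), array([ 0.537, -0.019]))}
[252.8, 137.5] 0.9 [ 0.6896 -0.0172  0.188 ] theta 1.3463725944528873
0.8 [275. 148.] [242. 162.] [302. 136.]
1.0 [267. 142.] [233. 155.] [295. 131.]
1.1 [263. 139.] [229. 152.] [291. 129.]
1.2 [259. 138.] [225. 150.] [287. 127.]
1.3 [255. 136.] [220. 149.] [283. 126.]
1.4 [251. 136.] [216. 148.] [279. 126.]
1.1 [268. 143.] [374. 140.]
1.2 [268. 137.] [374. 134.]
1.3 [268. 131.] [373. 129.]
1.4 [268. 126.] [373. 123.]
True
True
True
18.025
```

View pics/l0z.png

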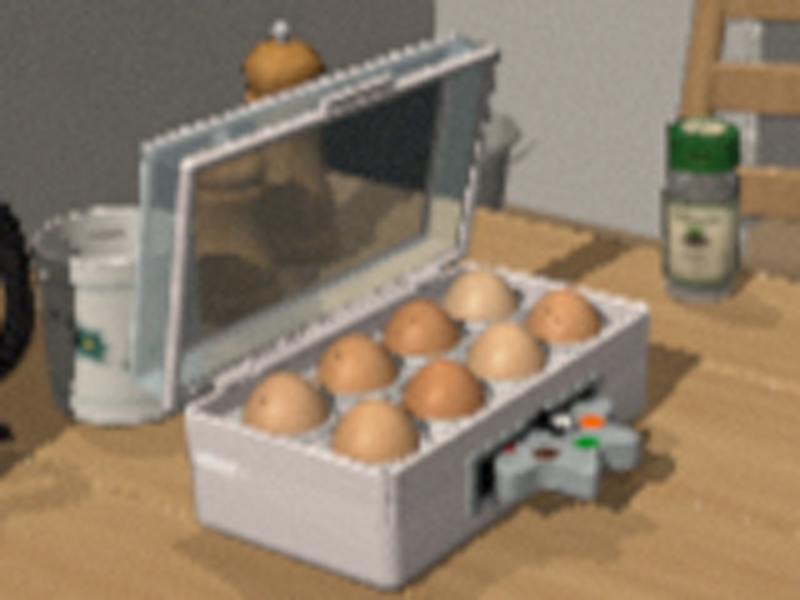

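View pics/l0top.png

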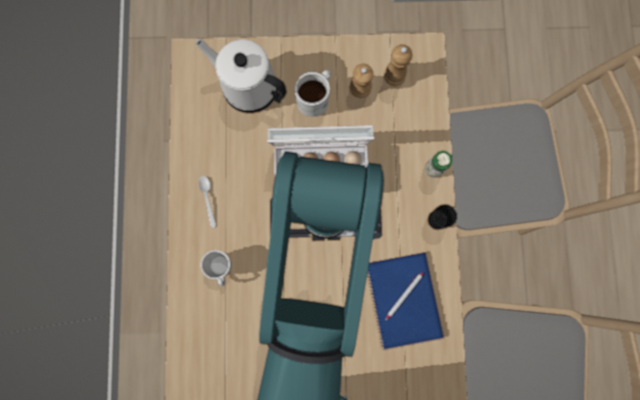

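The lid stands at about 1.33 rad. In the top view its edge is at rows 128–130, and the mug sits behind it at (312,92) with enough room for the finger. I'll go over and behind the lid and swing it down along its arc.

```bash
cat >> h.py <<'E'
def lidP(th,s=.110,off=0.):
    H=np.array([AX[0]+.124,.066]); n=np.array([np.sin(th),np.cos(th)])
    P=H+s*np.array([-np.cos(th),np.sin(th)])+(.03+off)*n
    return [P[0]+.008,AX[1],P[1]]
E
python3 - <<'E'
from h import *
q=tool([0,0,-1],[0,1,0])
manip.reach([.735,AX[1],.32],q)
manip.move_linear([.735,AX[1],.185],speed=.12)
f0=np.array(sensors.current_wrist_force()); print('f0',f0.round(2),sensors.current_time())
for th in (1.4,1.25,1.1,.95):
    manip.move_linear(lidP(th),speed=.07)
    print(th,(np.array(sensors.current_wrist_force())-f0).round(2),np.round(sensors.current_tool_pos(),4))
p=eyes.grab_frame('scene'); save(p,'l1'); print(sensors.current_time())
E
cd pics; python3 -c "
import cv2
a=cv2.imread('l1.png'); cv2.imwrite('l1z.png',cv2.resize(a[90:240,190:350],None,fx=4,fy=4,interpolation=cv2.INTER_CUBIC))"
```

```text
f0 [ 0.54 -0.9  -0.44] 20.3667
1.4 [-1.26  0.69  0.82] [ 0.7068 -0.0172  0.1801]
1.25 [-0.7   0.58  0.65] [ 0.6895 -0.0172  0.1801]
1.1 [-0.83  1.4   0.51] [ 0.6724 -0.0172  0.1776]
0.95 [-0.26  0.56  0.56] [ 0.656  -0.0172  0.1728]
22.1583
```

View pics/l1z.png

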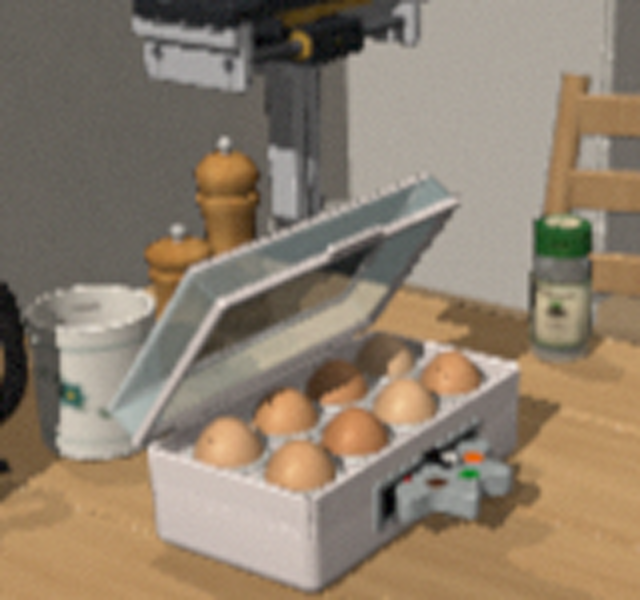

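The lid is following the finger and the keeper hasn't moved. I'll carry on down.

```bash
python3 - <<'E'
from h import *
f0=np.array([.54,-.9,-.44])
for th in (.8,.65,.5,.35,.2,.1,.03,0):
    manip.move_linear(lidP(th),speed=.07)
    f=np.array(sensors.current_wrist_force())-f0; print(th,f.round(2),np.round(sensors.current_tool_pos(),4))
for dz in (.001,.002,.003,.004,.005):
    if f[2]>8: break
    P=lidP(0); P[2]-=dz; manip.move_linear(P,speed=.02); f=np.array(sensors.current_wrist_force())-f0; print(dz,f.round(2),np.round(sensors.current_tool_pos(),4))
p=eyes.grab_frame('scene'); save(p,'l2'); print(sensors.current_time())
E
cd pics; python3 -c "
import cv2
a=cv2.imread('l2.png'); cv2.imwrite('l2z.png',cv2.resize(a[90:240,190:350],None,fx=4,fy=4,interpolation=cv2.INTER_CUBIC))"
```

```text
0.8 [-0.82  0.53  0.24] [ 0.6404 -0.0172  0.1657]
0.65 [-1.28  1.17  0.47] [ 0.6261 -0.0172  0.1564]
0.5 [-0.44  0.87  0.96] [ 0.6134 -0.0172  0.145 ]
0.35 [-0.63  0.77  0.97] [ 0.6024 -0.0171  0.1317]
0.2 [-1.34  0.65  0.6 ] [ 0.5935 -0.0172  0.1169]
0.1 [-0.14  1.21 -0.35] [ 0.5886 -0.0172  0.1061]
0.03 [-1.23  0.61  0.22] [ 0.586  -0.0171  0.0986]
0 [-0.13  0.87  1.66] [ 0.5858 -0.0172  0.0963]
0.001 [-1.45  1.59  6.23] [ 0.5859 -0.0172  0.0962]
0.002 [-3.65  1.18  9.29] [ 0.5859 -0.0173  0.0962]
25.5
```

View pics/l2z.png

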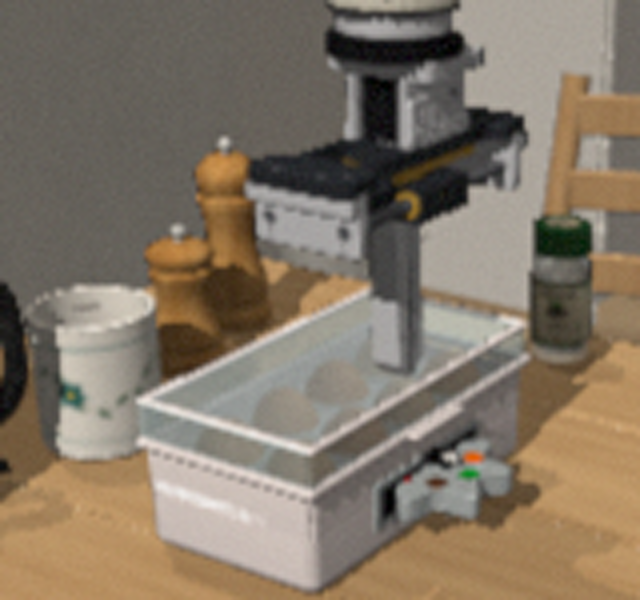

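The lid is hard against its stop at z 0.096, pressed with 9 N. I'll lift off and check the wheel and lid with the wrist camera.

```bash
python3 - <<'E'
from h import *
P=lidP(0); P[2]=.25; manip.move_linear(P,speed=.12)
manip.reach([.43,-.02,.2],tool([0,0,-1],[0,-1,0])); manip.dwell(.2)
p,tp,tr=wgrab('f1'); d=dots(p['frame'],(270,40,370,120)); print(d)
Q={k:watz(p,tp,tr,v[:2],.042) for k,v in d.items() if k in('red','yellow','blue','green','orange')}
print({k:v.round(4) for k,v in Q.items()}); print(fitwheel(Q,AX))
for t,z in dict(egg_keeper=0,wheel_axis=.042,green_dot=.042,pointer=.05,lid_edge=.096).items():
    print(t,[(np.round(a['pixel'],1),round(a['confidence'],2),watz(p,tp,tr,a['pixel'],z).round(4)) for a in models.place_of(p,t)[:1]])
s=look('f1s'); print([(a,(ray(s,a['pixel'])),) and atz(s,a['pixel'],.096) for a in models.place_of(s,'lid_edge')[:1]])
for t in ['spice_jar','beaker','white_cup','teaspoon']: print(t,[atz(s,a['pixel'],0).round(3) for a in models.place_of(s,t)[:1]])
print(sensors.current_time())
a=cv2.imread('pics/f1.png'); cv2.imwrite('pics/f1c.png',cv2.resize(a[0:120,200:440],None,fx=3.3,fy=3.3,interpolation=cv2.INTER_CUBIC))
a=cv2.imread('pics/f1s.png'); cv2.imwrite('pics/f1sz.png',cv2.resize(a[90:240,190:350],None,fx=4,fy=4,interpolation=cv2.INTER_CUBIC))
E
```

```text
{'green': (np.float64(318.12631578947367), np.float64(90.90526315789474), 95), 'orange': (np.float64(336.655737704918), np.float64(81.98360655737704), 61)}
{'green': array([ 0.5382, -0.0173,  0.042 ]), 'orange': array([ 0.5482, -0.0374,  0.042 ])}
(array([ 0.56353022, -0.01723128]), np.float64(0.013862424810625384), np.float64(0.00038700245720670626))
egg_keeper [(array([320.3,  20.9]), 0.57, array([ 0.6331, -0.0198,  0.    ]))]
wheel_axis [(array([319.4,  68.3]), 0.8, array([ 0.5635, -0.0187,  0.042 ]))]
green_dot [(array([320.1,  92.7]), 0.84, array([ 0.5362, -0.0195,  0.042 ]))]
pointer [(array([318.5,  83. ]), 0.55, array([ 0.546 , -0.0178,  0.05  ]))]
lid_edge [(array([319.2,  57.7]), 0.84, array([ 0.5642, -0.0187,  0.096 ]))]
f1s {'green': ((np.float64(306.9), np.float64(207.9), np.float64(10.0)), array([ 0.537, -0.019]))}
[array([ 0.55994947, -0.02261535,  0.096     ])]
spice_jar [array([ 0.628, -0.293,  0.   ])]
beaker [array([ 0.507, -0.298, -0.   ])]
white_cup [array([0.402, 0.229, 0.   ])]
teaspoon [array([0.559, 0.265, 0.   ])]
30.3583
```

View pics/f1c.png

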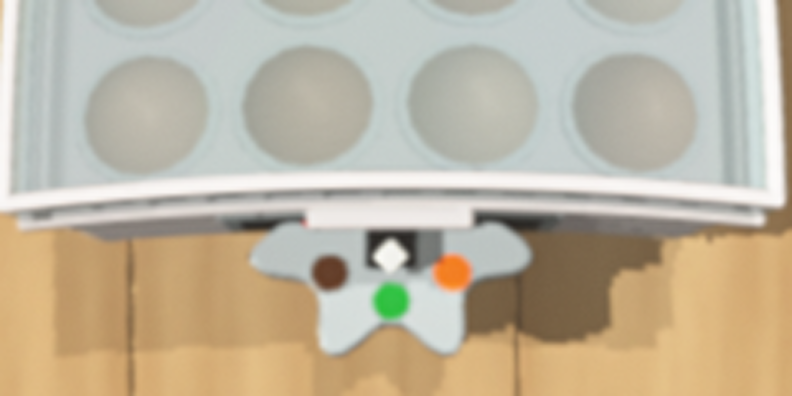

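View pics/f1sz.png

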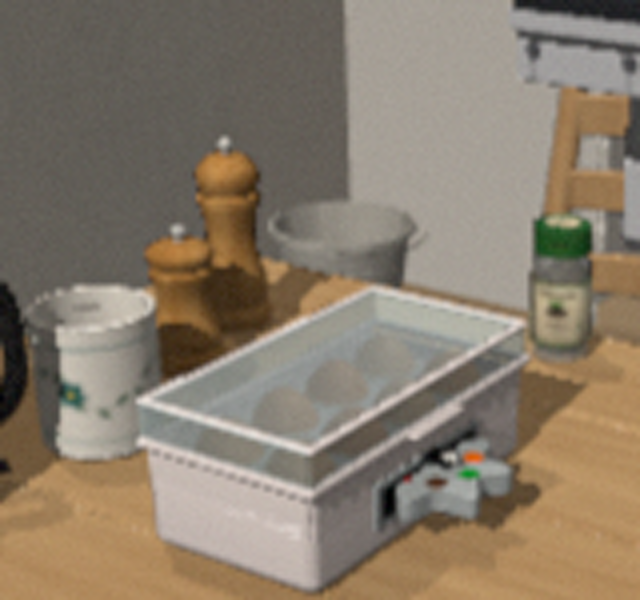

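The green dot (crop 391,300) is straight in front of the white pointer (390,256). The lid is flat shut and the robot is clear of everything, so I'm handing in.

```bash
python3 -c "
from h import *
workorder.close_job(); print('ok')"
```

```text
the job is handed in; nothing more can be done
ok
```

The wheel now rests with the green dot at the pointer, the lid is shut, and I handed the job in at about 30 s of the 58 s. The hand-in call reports no verdict.

- **Wheel:** It started half-way between clicks, with yellow and red either side of the pointer. With the closed fingertip I pushed lugs clockwise three times, and it clicked to red, brown, then green. The last wrist picture puts the dot within about 1 mm of the axis line, with a fitted wheel angle of 0.014 rad. The trained network's own points for the dot and pointer were about 2 mm apart sideways, still inside the 4 mm limit.
- **Lid:** I pushed it over from behind along its arc and pressed it with about 9 N. It stopped hard at 96 mm, which matches its shut height, and it looks flat shut in the last scene and wrist pictures.
- **Keeper and eggs:** The keeper shows no visible movement, and no finger went near the eggs. One wheel push put about 3 N sideways on the fingertip without shifting the keeper.
- **Other things on the table:** The beaker, cup and teaspoon came out within 10 mm of where they were first found. The spice jar's network reading moved about 15 mm, but its first two readings, taken before anything moved, already differed by about 27 mm. The arm stayed far from it, so I take that as detection error.

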